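# Seat a bracket against both fences of a drilling fixture

## Robot

A 7-joint arm with a two-finger parallel gripper is mounted at the origin on the work surface; the furniture and walls round the work are solid. World frame = base frame: x ahead of the robot, y to its left, z up, the work surface at z = 0. Lengths are in m, angles in rad, forces in N, time in s.
With the tool pointing down it reaches from about 0.35 to 0.9 m from the base axis. Payload 8.1 kg.
Tool frame: the origin (TCP) lies midway between the tips of the shut fingers; the grasp point (between the pads) lies 19 mm behind it; z points along the fingers, y is the line along which they close (so a half turn about z gives the same grasp; the last joint's range is limited). The gripper opens to 92 mm and grips with 3 to 60 N. Pads are 19 mm wide; open, the fingers measure 130 mm over their backs; the gripper's body (75 mm by 190 mm) begins 47 mm behind the grasp point.
Start: joints at [1.17, 0.434, 0.025, 1.573, -0.012, 1.134, -0.075], TCP at [0.183, -0.598, 0.227] pointing down, gripper open.
Joint ranges: [-2.62, 2.62], [-0.44, 2.09], [-1.27, 1.32], [0.08, 2.57], [-1.32, 4.46], [0.12, 2], [-2.74, 2.74]. Speed limits (rad/s): [2.22, 2.22, 3.01, 3.01, 3.14, 3.14, 3.14].

## Interface

Orientations are given as a rotation vector (axis times angle).
In Python, from cell import arm gives the robot as it stands.
- The arm moves only by the tool carry_out, never from a script. Its arguments are lists of equal length, an entry for each row: "claw": the finger opening in cm, from 0 to 9.18; "delta_pos": the shift along the tool's x, y, z in cm, a list of three; "angular": the turn, a rotation vector about the tool's x, y, z in rad, a list of three. In form: {"claw": [claw, ...], "delta_pos": [[dx, dy, dz], ...], "angular": [[ax, ay, az], ...]}. A call has 1 to 20 rows; each row shifts and turns the commanded pose from where the row before left it, along the tool's axes as they then stand; what a row does not reach is not made up. A row lasts 1/10 s, in which the tool goes at most 50 mm and 8.59 degrees, less where a joint would pass 70% of its speed; a pose out of reach is approached as far as the arm can. A call with a gripper value outside its range is refused whole. The fingers move at their own pace and stop on an object; "force" is the grip in N (left out, the last holds). Time passes only in rows, so rows that do not move let the fingers close. It gives the time, the measured TCP pose, the force, the opening and the grip force at its end, in the units of the state.
- arm.observe(): the state, without advancing time (a new reading comes with each control period).
- arm.get_image(name): name is "scene" or "top" or "wrist"; returns a dict with "frame" (400x640x3 uint8, red, green, blue), "mtx" (3x3 intrinsics, pixels), "T" (4x4, takes a point from camera to world coordinates). Camera axes: x right, y down, z forward; pixel columns grow to the right and rows downward; lengths in m; the calibration is good to about 2 mm. The wrist camera is an equidistant fisheye: a pixel r from the principal point sees the ray r / f radians off the axis. A picture is of the moment at which its call begins. There is no depth.
- arm.sign_off(): hands the job in; it is judged then, once.
Trained networks look in a picture, given as the dict that the camera call returned (one of the last four; its "shot" number tells which), for a name from the list of things; names that differ only in an ending like _2 or _b are one class to them, and where a whole thing is asked for, a point or a joint stands for the part that bears it (a point fixed in the world has none). Each returns a list of dicts, best first, with "conf" (0 to 1); they miss things now and then, are a little off and sometimes report something else, mostly with a low value. They report only what shows in the picture. A call takes as long as a camera call. They do not tell look-alikes from the thing itself.
- arm.look_for(label, picture): "centre" ([column, row] as shares, 0 to 1, of the picture: columns of its width, rows of its height, amid what is visible of it).
- arm.trace(label, picture): "region" (400x640 bool, what is visible of it) and "centre" ([column, row] as shares, 0 to 1, of the picture: columns of its width, rows of its height, amid what is visible of it).
- arm.place_of(label, picture): "centre" ([column, row] as shares, 0 to 1, of the picture: columns of its width, rows of its height: a listed point, or the origin of a listed thing).
The state is a dict: "clock": time; "joints": joint angles; "dq": joint speeds; "joint_efforts": joint torques, N m; "position": TCP position; "ee_rot": TCP orientation; "force": force on the tool from outside, world axes, zero at the start; "ft_torque": the same for the moment, N m; "width": opening from 0.0 (shut) to 1.0 (fully open); "gripper_force": force on a finger pad.
Only numpy, scipy, OpenCV 4.12 (cv2) and the standard library are available. Lean on these libraries where they do the work, as an engineer would, in place of code of your own. Each camera call takes 0.05 s, during which the arm holds its last target. There are 200 camera calls.

## Task

Take the pliers off the fixture plate and lay them flat on the bench beside it. Then set the lug bracket flat on the plate, with its long side along the longer fence, and press it into the corner so that it touches both fences at once; the program finishes with the robot still gripping it and pressing it there, ready for marking out. Leave the tally counter, the tin of pins and the tape roll where they are.

Things in the scene. Friction and masses are not known exactly. Their poses are not given: they have to be found in the camera images.
- fixture: Aluminium fixture plate fixed to the bench, 160 (its x) x 150 (its y) x 10 mm thick; origin at the centre of its underside, z up, top face 10 mm above the bench. Two steel fences stand on it along its +x edge (far from the robot) and its -y edge (robot's right) and form an inside corner; its -x and +y sides are open. It is turned up to about 0.3 rad from the world axes.
- fence_long: The longer steel fence, fixed on the plate along its +x edge: 14 mm thick (x), 146 mm long (y), 16 mm high above the plate. Origin at the centre of its underside, axes as the fixture's. Its inner face is the -x face, 7 mm from the origin.
- fence_short: The shorter steel fence, fixed on the plate along its -y edge: 84 mm long (x), 14 mm thick (y), 16 mm high above the plate; it stops 10 mm short of the longer one. Origin at the centre of its underside, axes as the fixture's. Its inner face is the +y face, 7 mm from the origin. Friction of the bracket on plate and fences is high (about 0.5 to 0.8).
- fixture_corner (a point): Point on the top face of the plate where the planes of the two fences' inner faces meet; axes as the fixture's, so the free plate lies towards its -x and +y. A seated bracket has its origin at x = -32 mm, y = +45 mm, z = 0 from this point.
- bracket: Loose steel lug bracket, 0.2 to 0.42 kg: flat base 64 (x) x 90 (y) x 12 mm, and on its middle an upright lug 10 mm thick (x), 44 mm wide (y), round top 66 mm above the underside, 16 mm bore. Origin at the centre of the underside, z up. Same after a half turn about z. It stands on the bench left of the clamp fixture; grip the lug across its 10 mm thickness from above.
- pliers: Small flat-nose pliers, 46 (x) x 138 (y) x 11 mm, 0.14 kg, red grips towards +y (46 mm over both grips), nose towards -y; rigid here. Origin at the centre of the underside, z up. They lie flat on the fixture plate, roughly along the longer fence.
- pliers_pivot (a point): Top of the pliers' pivot, 22 mm from the pliers' origin towards the nose; the pliers are 17 mm wide (x) and 9 mm thick there, solid for 15 mm either way along the nose direction: a good place to grip from above.
- clamp_jig: Toggle-clamp fixture screwed to the bench between the bracket and the fixture plate, not used here: base 220 (x) x 170 (y) x 12 mm; its red handle stands upright near the middle, 206 mm above the bench; pass over or round it. Never moves. Origin at the centre of the underside.
- tally_counter: Round metal tally counter, 72 x 52 x 21 mm, loose on the bench in front of the clamp fixture; leave it alone. Origin at the centre of the underside.
- tin_pins: Open round tin filled with pins, 108 mm across, 17 mm high, loose on the far part of the bench; leave it alone. Origin at the centre of the underside.
- tape_roll: Roll of masking tape lying flat, 104 mm across, 25 mm high, loose at the far right of the bench; leave it alone. Origin at the centre of the underside.
There are look-alikes about, which are no part of the job. There is more than one size of the bracket; the job needs the larger.

How it is judged:
By the outcome, as a careful person would: the job done as asked, in the order asked, and still so for the second after the job is handed in, while the arm keeps its last pose, push and grip.
It also fails if it takes over 72 s, if anything falls off the work surface, if the arm or the gripper's body presses on something with over 40 N, if the wrist force passes 120 N, or if a joint passes its speed limit or range.

## Working session

There is one attempt and no reset: what is moved stays moved. The work goes in short steps, Python scripts to look and compute and a tool call to move; the robot and the scene stay as the last step left them, time stands still between calls to the robot, and variables do not carry over. Pictures are saved under pics/ and viewed, at most 11 in all, crops included, and the job is handed in when it is done.

Besides the shell and the picture viewer there is one more tool, called after "Request:" by a JSON object that holds its "op" and its "data", one argument or row to a line. carry_out: Moves the arm, as the interface text tells. Its arguments: {"type":"object","properties":{"claw":{"type":"array","items":{"type":"number"}},"delta_pos":{"type":"array","items":{"type":"array","items":{"type":"number"}}},"angular":{"type":"array","items":{"type":"array","items":{"type":"number"}}},"force":{"type":"number"}},"required":["claw","delta_pos","angular"]}

```bash
mkdir -p pics; ls
cat > h.py <<'E'
import numpy as np, cv2
from cell import arm
from scipy.spatial.transform import Rotation as R
def ray(im,px):
    K=im['mtx'];T=im['T']
    if im.get('fish'):
        d=np.array([(px[0]-K[0,2])/K[0,0],(px[1]-K[1,2])/K[1,1]]);th=np.linalg.norm(d)
        v=np.r_[d/th*np.sin(th) if th>0 else d,np.cos(th)]
    else: v=np.array([(px[0]-K[0,2])/K[0,0],(px[1]-K[1,2])/K[1,1],1.])
    v=T[:3,:3]@v; return T[:3,3],v/np.linalg.norm(v)
def shot(n):
    im=arm.get_image(n); im['fish']=(n=='wrist'); return im
def onz(im,px,z):
    o,v=ray(im,px); return o+v*(z-o[2])/v[2]
def tri(*ob):
    A=np.zeros((3,3));b=np.zeros(3)
    for im,px in ob:
        o,v=ray(im,px);P=np.eye(3)-np.outer(v,v);A+=P;b+=P@o
    p=np.linalg.solve(A,b)
    return p,[float(np.linalg.norm((np.eye(3)-np.outer(v,v))@(p-o))) for o,v in [ray(*q) for q in ob]]
def save(im,name): cv2.imwrite('pics/'+name,im['frame'][:,:,::-1])
E
python3 - <<'E'
from h import *
print(arm.observe())
ims={n:shot(n) for n in('scene','top','wrist')}
for n,im in ims.items():
    save(im,n+'0.png'); print(n,im['T'][:3,3].round(3),im['mtx'][0,0])
    for l in ['fixture','fixture_corner','bracket','pliers','pliers_pivot','fence_long','fence_short','clamp_jig']:
        print(n,l,[(np.round(np.array(d['centre'])*[640,400],1).tolist(),round(d['conf'],2)) for d in arm.place_of(l,im)][:4])
E
```

```text
pics
{'clock': 0.0, 'joints': array([ 1.1703751 ,  0.43522382,  0.02497448,  1.57411101, -0.01159316,
        1.13401816, -0.07515704]), 'dq': array([ 0.00082514,  0.00027531,  0.00020948, -0.00167511,  0.00015735,
        0.00134186,  0.00053382]), 'joint_efforts': array([-2.82455294e-04, -6.67845941e+01,  9.84624512e-01, -3.14461684e+01,
       -6.06983900e-02,  4.30359878e-02,  1.41128753e-04]), 'position': array([ 0.18318473, -0.59699995,  0.22593911]), 'ee_rot': array([-3.10530436e+00, -4.65662101e-01,  6.12068831e-04]), 'force': array([-0.0915438 ,  0.10775237, -0.70995394]), 'ft_torque': array([-0.00691918,  0.01603086, -0.01509161]), 'gripper_force': 0.0, 'width': 0.9990176626542459}
scene [0.182 0.694 0.636] 375.37121026355896
scene fixture []
scene fixture_corner [([325.9, 159.1], 0.58), ([341.6, 171.3], 0.57)]
scene bracket [([282.7, 318.9], 0.93), ([356.4, 271.9], 0.66), ([346.7, 330.8], 0.58)]
scene pliers [([336.5, 173.2], 0.49)]
scene pliers_pivot [([337.2, 170.0], 0.57)]
scene fence_long [([317.4, 168.2], 0.61), ([245.7, 192.7], 0.48), ([342.0, 175.9], 0.25)]
scene fence_short [([342.7, 157.7], 0.5)]
scene clamp_jig [([327.6, 156.5], 0.32)]
top [0.399 0.031 1.066] 393.48476685657255
top fixture [([380.6, 199.8], 0.74), ([382.8, 196.4], 0.7)]
top fixture_corner [([398.8, 177.4], 0.9)]
top bracket [([208.9, 278.3], 0.8), ([202.7, 236.9], 0.65), ([377.7, 174.5], 0.32), ([400.3, 173.6], 0.24)]
top pliers [([373.2, 198.6], 0.85)]
top pliers_pivot [([383.5, 196.5], 0.58)]
top fence_long [([379.6, 174.3], 0.69)]
top fence_short [([405.9, 187.1], 0.55), ([380.9, 173.7], 0.43)]
top clamp_jig []
wrist [ 0.25  -0.577  0.383] 309.70691628693146
wrist fixture []
wrist fixture_corner []
wrist bracket []
wrist pliers []
wrist pliers_pivot []
wrist fence_long []
wrist fence_short []
wrist clamp_jig []
```

View pics/top0.png

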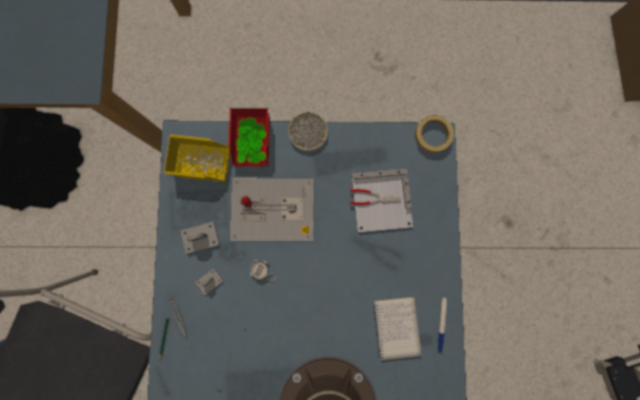

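View pics/scene0.png

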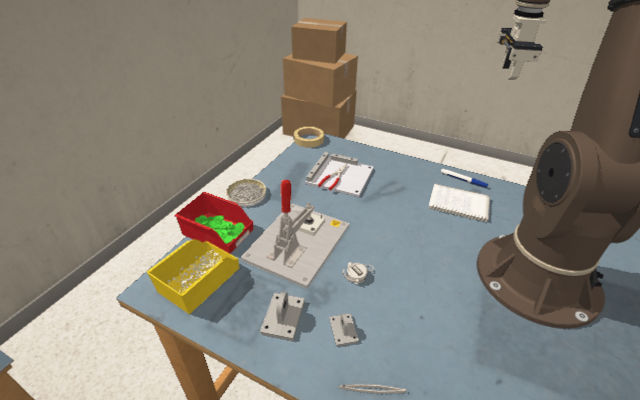

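The top view shows the plate at about (382,200), with the long fence along its upper edge and the short fence at its right. The pliers lie on it, nose to the right (pivot about (384,197)). The larger bracket is at (199,238), the smaller one at (208,280), and the clamp's red handle at about (246,202). In the scene view the larger bracket is at (283,319) and the plate at (340,172).

Run:
```python
from h import *
s=shot('scene');t=shot('top')
print(arm.observe()['clock'])
P=lambda l,im,i=0:np.array(arm.place_of(l,im)[i]['centre'])*[640,400]
print('piv',tri((s,P('pliers_pivot',s)),(t,P('pliers_pivot',t))))
print('corner z.01',onz(t,P('fixture_corner',t),.01))
for px in [(202.7,236.9)]: print('br',tri((s,(282.7,318.9)),(t,px)),onz(t,px,0))
print('clamp handle top',onz(t,(246,202),.2))
print('plate corners', [onz(t,p,.01).round(3).tolist() for p in [(352,172),(408,169),(413,228),(359,233)]])
print('T',t['T'].round(3))
w=shot('wrist');o=arm.observe();Tt=np.eye(4);Tt[:3,:3]=R.from_rotvec(o['ee_rot']).as_matrix();Tt[:3,3]=o['position']
print((np.linalg.inv(Tt)@w['T']).round(3)); print(Tt.round(3))
```

```text
1.45
piv (array([ 0.54167052, -0.15655613,  0.01661287]), [0.0010129957405619792, 0.0010129957405619501])
corner z.01 [ 0.61178412 -0.19645475  0.01      ]
br (array([ 0.43587812,  0.33694208, -0.01308248]), [0.0016573578924290525, 0.0016573578924291776]) [0.43393432 0.33252684 0.        ]
clamp handle top [0.50452789 0.18410555 0.2       ]
plate corners [[0.612, -0.069, 0.01], [0.621, -0.223, 0.01], [0.46, -0.233, 0.01], [0.446, -0.087, 0.01]]
T [[ 0.003 -0.992  0.129  0.399]
 [-1.    -0.006 -0.019  0.031]
 [ 0.02  -0.129 -0.991  1.066]
 [ 0.     0.     0.     1.   ]]
[[ 0.001 -0.967 -0.256  0.069]
 [ 1.     0.001 -0.001  0.   ]
 [ 0.001 -0.256  0.967 -0.157]
 [ 0.     0.     0.     1.   ]]
[[ 0.956  0.293  0.     0.183]
 [ 0.293 -0.956 -0.    -0.598]
 [ 0.     0.    -1.     0.227]
 [ 0.     0.     0.     1.   ]]
```

Request:
{"op": "carry_out", "data": {
  "claw": [6,6,6,6,6,6,6,6,6,6,6,6,6,6,6,6],
  "delta_pos": [
    [2.9,-2.0,-0.2],
    [2.9,-2.0,-0.2],
    [2.9,-2.0,-0.2],
    [2.9,-2.0,-0.2],
    [2.9,-2.0,-0.2],
    [2.9,-2.0,-0.2],
    [2.9,-2.0,-0.2],
    [2.9,-2.0,-0.2],
    [2.9,-2.0,-0.2],
    [2.9,-2.0,-0.2],
    [2.9,-2.0,-0.2],
    [2.9,-2.0,-0.2],
    [2.9,-2.0,-0.2],
    [2.9,-2.0,-0.2],
    [2.9,-2.0,-0.2],
    [2.9,-2.0,-0.2]
  ],
  "angular": [
    [0,0,0],
    [0,0,0],
    [0,0,0],
    [0,0,0],
    [0,0,0],
    [0,0,0],
    [0,0,0],
    [0,0,0],
    [0,0,0],
    [0,0,0],
    [0,0,0],
    [0,0,0],
    [0,0,0],
    [0,0,0],
    [0,0,0],
    [0,0,0]
  ]
}}

```text
clock: 3.25
position: [0.5338, -0.1544, 0.259]
ee_rot: [3.107, 0.466, 0.0]
force: [-0.1, -0.2, -0.9]
width: 0.653
gripper_force: 0.0
```

Request:
{"op": "carry_out", "data": {
  "claw": [6,6,6,6,6,6,6,6,6,6,6,6],
  "delta_pos": [
    [0,0,0],
    [0,0,0],
    [0,0,0],
    [0,0,0],
    [0,0,0],
    [0,0,0],
    [0,0,0],
    [0,0,0],
    [0,0,0],
    [0,0,0],
    [0,0,0],
    [0,0,0]
  ],
  "angular": [
    [0,0,-0.135],
    [0,0,-0.135],
    [0,0,-0.135],
    [0,0,-0.135],
    [0,0,-0.135],
    [0,0,-0.135],
    [0,0,-0.135],
    [0,0,-0.135],
    [0,0,-0.135],
    [0,0,-0.135],
    [0,0,0],
    [0,0,0]
  ]
}}

```text
clock: 4.45
position: [0.5331, -0.1556, 0.2587]
ee_rot: [-2.139, -2.301, -0.0]
force: [0.9, 0.0, 0.7]
width: 0.654
gripper_force: 0.0
```

Run:
```python
from h import *
o=arm.observe();print(o['clock'],o['position'],R.from_rotvec(o['ee_rot']).as_matrix()[:,0],o['joints'].round(2))
im=shot('wrist');save(im,'w1.png')
for l in ['fixture','fixture_corner','pliers','pliers_pivot','fence_long','fence_short']:
    print(l,[(np.round(np.array(d['centre'])*[640,400],1).tolist(),round(d['conf'],2)) for d in arm.place_of(l,im)][:3])
```

```text
4.45 [ 0.53306386 -0.15561909  0.25872988] [-7.25055137e-02  9.97368008e-01  8.45530950e-05] [ 0.55  0.34 -0.48  1.67  0.17  1.17  0.1 ]
fixture [([319.6, 164.6], 0.93)]
fixture_corner [([366.8, 204.7], 0.58)]
pliers [([324.1, 149.8], 0.57)]
pliers_pivot [([319.9, 161.2], 0.89), ([320.4, 165.0], 0.37)]
fence_long [([367.7, 159.7], 0.89)]
fence_short [([326.2, 214.3], 0.61)]
```

View pics/w1.png

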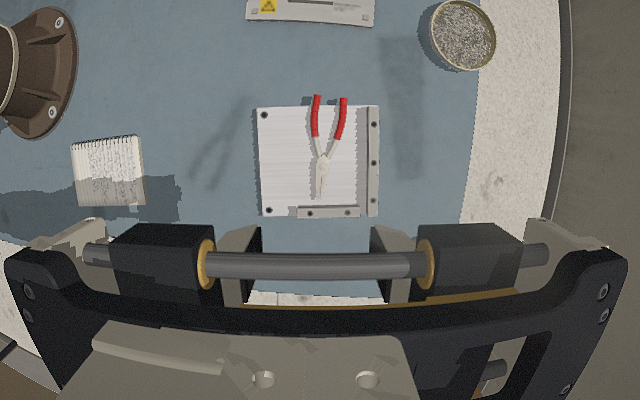

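The wrist view shows the plate with corners near (257,108), (380,105), (379,216) and (261,217). The long fence is at its right, the short fence below. The pliers' pivot is at about (322,163), grips up (+y). Next I'll go lower for a second view.

Request:
{"op": "carry_out", "data": {
  "claw": [6,6,6,6,6],
  "delta_pos": [
    [0.5,0,3],
    [0.5,0,3],
    [0.5,0,3],
    [0,0,0],
    [0,0,0]
  ],
  "angular": [
    [0,0,0],
    [0,0,0],
    [0,0,0],
    [0,0,0],
    [0,0,0]
  ]
}}

```text
clock: 5.3
position: [0.532, -0.1405, 0.1692]
ee_rot: [-2.134, -2.305, 0.0]
force: [0.6, -0.2, 0.7]
width: 0.654
gripper_force: 0.0
```

```bash
cat > fx.py <<'E'
from h import *
PP={}
def get(l,im):
    r=arm.place_of(l,im); return np.array(r[0]['centre'])*[640,400] if r else None
E
python3 - <<'E'
from fx import *
import pickle
o=arm.observe();print(o['clock'],o['position'],R.from_rotvec(o['ee_rot']).as_matrix()[:,0])
im=shot('wrist');save(im,'w2.png')
old={'pliers_pivot':(319.9,161.2),'fixture_corner':(366.8,204.7),'fence_long':(367.7,159.7),'fence_short':(326.2,214.3),'pliers':(324.1,149.8)}
Told=im['T'].copy()
t=shot('top')
for l in old:
    a=get(l,im);b=get(l,t)
    print(l,a,onz(im,a,.01).round(4) if a is not None else None, b, tri((im,a),(t,b)) if a is not None and b is not None else None)
# masks
for l in ['fence_long','fence_short','pliers','fixture']:
    r=arm.trace(l,im)
    if r:
        c,_=cv2.findContours(r[0]['region'].astype('uint8'),0,1);c=max(c,key=cv2.contourArea)[:,0].astype(float)
        z={'fence_long':.026,'fence_short':.026,'pliers':.018,'fixture':.01}[l]
        w=np.array([onz(im,p,z)[:2] for p in c]).astype(np.float32)*1000
        (cx,cy),(a,b),ang=cv2.minAreaRect(w);print(l,r[0]['conf'],round(cx,1),round(cy,1),round(a,1),round(b,1),round(ang,2))
pickle.dump({k:im[k] for k in('mtx','T','frame','fish')},open('w2.pkl','wb'))
E
```

```text
5.3 [ 0.53201615 -0.14051261  0.16919183] [-7.69276458e-02  9.97036656e-01  2.09243845e-04]
pliers_pivot [325.12 191.92] [ 0.5438 -0.1504  0.01  ] [383.872 196.4  ] (array([ 0.54619523, -0.15679012, -0.00844339]), [0.0022744919197143225, 0.0022744919197142696])
fixture_corner [378.176 237.4  ] [ 0.6077 -0.1979  0.01  ] None None
fence_long [384.704 187.92 ] [ 0.6071 -0.141   0.01  ] [371.52 198.  ] (array([ 0.48001575, -0.04318824,  0.49732007]), [0.009313161775387708, 0.009313161775387708])
fence_short [329.92 247.52] [ 0.5548 -0.2137  0.01  ] None None
pliers [326.72 168.52] [ 0.5434 -0.1253  0.01  ] [372.032 199.32 ] (array([ 0.546149  , -0.13457807, -0.05647624]), [0.001959651530203982, 0.001959651530203944])
fence_long 0.96 604.3 -123.8 17.4 112.0 5.48
fence_short 0.94 553.8 -205.0 81.5 14.3 4.12
pliers 0.89 542.9 -128.8 137.8 45.5 87.39
fixture 0.64 537.7 -146.7 162.7 149.7 5.12
```

View pics/w2.png

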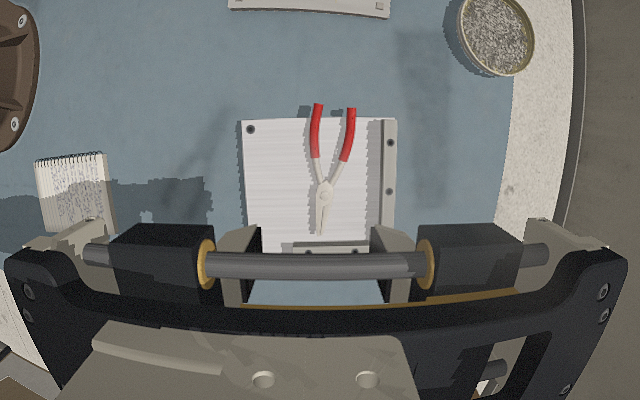

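The view from z 0.17 shows the pliers' pivot at (325,192), the long fence at x≈390 px and the short fence at row 247. World pivot ≈ (0.543,-0.150), plate yaw ≈ 0.09, pliers yaw ≈ -0.045. Scene and top triangulation put the pivot at z ≈ 0.017, against 0.019 expected.

Request:
{"op": "carry_out", "data": {
  "claw": [4.4,4.4,4.4,4.4,4.4,4.4,4.4],
  "delta_pos": [
    [0,0,0],
    [-0.9,1.1,2.5],
    [0,0,3],
    [0,0,3],
    [0,0,2.5],
    [0,0,0],
    [0,0,0]
  ],
  "angular": [
    [0,0,0.12],
    [0,0,0],
    [0,0,0],
    [0,0,0],
    [0,0,0],
    [0,0,0],
    [0,0,0]
  ]
}}

```text
clock: 6.8
position: [0.5426, -0.1498, 0.059]
ee_rot: [-2.268, -2.173, 0.0]
force: [0.6, 0.3, 1.4]
width: 0.479
gripper_force: 0.0
```

Run:
```python
from fx import *
im=shot('wrist');save(im,'w3.png')
o=arm.observe();print(o['clock'],o['position'],R.from_rotvec(o['ee_rot']).as_matrix()[:,0])
print(get('pliers_pivot',im),arm.place_of('pliers_pivot',im)[:2])
```

```text
6.85 [ 0.54331953 -0.14993977  0.05981663] [ 4.29343075e-02  9.99077895e-01 -6.79426045e-05]
[315.2 219.4] [{'centre': [0.4925, 0.5485], 'conf': 0.69}]
```

View pics/w3.png

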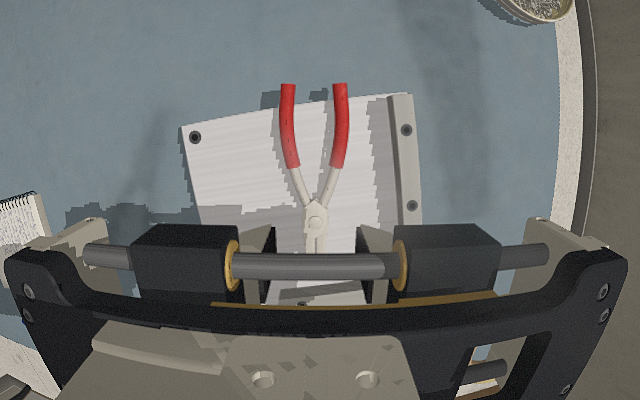

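The pivot shows at (315,221) between the fingers, about 3 mm to the tool's -y. The pliers are aligned with the tool.

Request:
{"op": "carry_out", "data": {
  "claw": [4.4,4.4,4.4,4.4,0.5,0.5,0.5,0.5,0.5,0.5,0.5,0.5],
  "delta_pos": [
    [0.2,-0.3,2],
    [0,0,2],
    [0,0,0.7],
    [0,0,0],
    [0,0,0],
    [0,0,0],
    [0,0,0],
    [0,0,0],
    [0,0,0],
    [0,0,0],
    [0,0,0],
    [0,0,0]
  ],
  "angular": [
    [0,0,0],
    [0,0,0],
    [0,0,0],
    [0,0,0],
    [0,0,0],
    [0,0,0],
    [0,0,0],
    [0,0,0],
    [0,0,0],
    [0,0,0],
    [0,0,0],
    [0,0,0]
  ],
  "force": 35
}}

```text
clock: 8.15
position: [0.5405, -0.1481, 0.0124]
ee_rot: [2.268, 2.172, 0.001]
force: [1.4, -0.2, 7.0]
width: 0.179
gripper_force: 35.0
```

Request:
{"op": "carry_out", "data": {
  "claw": [0.5,0.5,0.5,0.5,0.5,0.5,0.5,0.5,0.5,0.5,0.5,0.5,0.5,0.5],
  "delta_pos": [
    [0,0,-1.5],
    [0,0,-2],
    [0,-1,-1.5],
    [0,-2.5,0],
    [0,-2.5,0],
    [0,-2.5,0],
    [0,-2.5,0],
    [0,-2,0],
    [0,-1,1.5],
    [0,0,2],
    [0,0,1.5],
    [0,0,0.6],
    [0,0,0],
    [0,0,0]
  ],
  "angular": [
    [0,0,0],
    [0,0,0],
    [0,0,0],
    [0,0,0],
    [0,0,0],
    [0,0,0],
    [0,0,0],
    [0,0,0],
    [0,0,0],
    [0,0,0],
    [0,0,0],
    [0,0,0],
    [0,0,0],
    [0,0,0]
  ]
}}

```text
clock: 9.55
position: [0.3998, -0.1418, 0.006]
ee_rot: [-2.269, -2.173, 0.0]
force: [0.3, 0.6, -0.9]
width: 0.177
gripper_force: 35.0
```

Request:
{"op": "carry_out", "data": {
  "claw": [0.5,0.5,0.5,3.5,3.5,3.5,3.5,3.5,3.5,3.5,3.5,3.5,3.5,3.5,3.5],
  "delta_pos": [
    [0,0,0.2],
    [0,0,0.15],
    [0,0,0],
    [0,0,0],
    [0,0,0],
    [0,0,0],
    [0,0,0],
    [0,0,-2],
    [0,0,-3],
    [0,0,-4],
    [0,0,-4],
    [0,0,-4],
    [0,0,-4],
    [0,0,0],
    [0,0,0]
  ],
  "angular": [
    [0,0,0],
    [0,0,0],
    [0,0,0],
    [0,0,0],
    [0,0,0],
    [0,0,0],
    [0,0,0],
    [0,0,0],
    [0,0,0],
    [0,0,0],
    [0,0,0],
    [0,0,0],
    [0,0,0],
    [0,0,0],
    [0,0,0]
  ]
}}

```text
clock: 11.05
position: [0.4001, -0.1421, 0.2129]
ee_rot: [2.268, 2.171, 0.001]
force: [-0.5, -0.2, -0.7]
width: 0.381
gripper_force: 0.0
```

Run:
```python
from fx import *
im=shot('wrist');save(im,'w4.png')
o=arm.observe();print(o['clock'],o['position'],R.from_rotvec(o['ee_rot']).as_matrix()[:,0])
t=shot('top')
def rect(l,im,z):
    for r in arm.trace(l,im)[:2]:
        c,_=cv2.findContours(r['region'].astype('uint8'),0,1);c=max(c,key=cv2.contourArea)[:,0].astype(float)
        w=np.array([onz(im,p,z)[:2] for p in c]).astype(np.float32)*1000
        (cx,cy),(a,b),ang=cv2.minAreaRect(w);print(l,z,round(r['conf'],2),round(cx,1),round(cy,1),round(a,1),round(b,1),round(ang,2))
rect('pliers',im,.008);rect('fixture',im,.01);rect('fence_long',im,.026);rect('fence_short',im,.026)
a,b=get('fixture_corner',im),get('fixture_corner',t)
print(a,onz(im,a,.01),b,tri((im,a),(t,b)) if b is not None else 0)
```

```text
11.1 [ 0.39931858 -0.14190345  0.21188861] [ 4.33435124e-02  9.99060179e-01 -3.14298208e-04]
pliers 0.008 0.73 400.7 -121.3 134.7 44.2 87.87
fixture 0.01 0.98 540.1 -148.7 169.5 154.7 5.33
fence_long 0.026 0.78 603.2 -140.4 20.8 144.5 5.6
fence_short 0.026 0.78 553.9 -201.2 14.8 84.1 85.11
[470.208 211.68 ] [ 0.60595674 -0.1996642   0.01      ] [398.08 177.4 ] (array([ 0.59335229, -0.19104003,  0.03274607]), [0.0006697125539004038, 0.0006697125539003666])
```

View pics/w4.png

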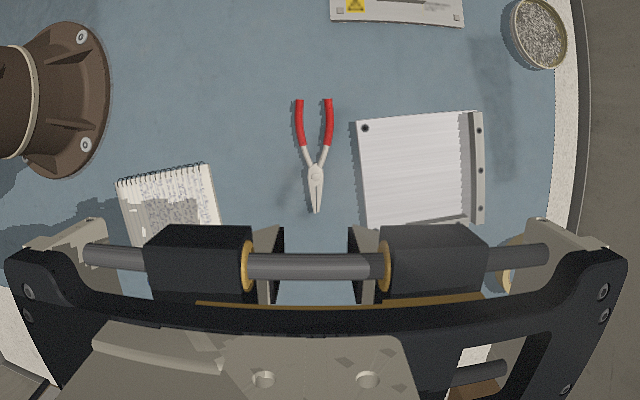

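The pliers lie flat on the bench at about (315,165) px, clear of the plate (30 mm gap). Fixture yaw ≈ 0.092, corner ≈ (0.607,-0.199). Next is the bracket.

Request:
{"op": "carry_out", "data": {
  "claw": [5,5,5,5,5,5,5,5,5,5,5,5,5,5,5,5,5,5,5,5],
  "delta_pos": [
    [0,0,-3],
    [0,0,-3],
    [0,0,-3],
    [2.9,0,0],
    [2.9,0,0],
    [2.9,0,0],
    [2.9,0,0],
    [2.9,0,0],
    [2.9,0,0],
    [2.9,0,0],
    [2.9,0,0],
    [2.9,0,0],
    [2.9,0,0],
    [2.9,0,0],
    [2.9,0,0],
    [2.9,0,0],
    [2.9,0,0],
    [2.9,0,0],
    [2.9,0,0],
    [0,1,0]
  ],
  "angular": [
    [0,0,0],
    [0,0,0],
    [0,0,0],
    [0,0,0],
    [0,0,0],
    [0,0,0],
    [0,0,0],
    [0,0,0],
    [0,0,0],
    [0,0,0],
    [0,0,0],
    [0,0,0],
    [0,0,0],
    [0,0,0],
    [0,0,0],
    [0,0,0],
    [0,0,0],
    [0,0,0],
    [0,0,0],
    [0,0,0]
  ]
}}

```text
clock: 13.45
position: [0.4276, 0.3256, 0.302]
ee_rot: [-2.26, -2.178, -0.001]
force: [-0.1, -0.8, -0.6]
width: 0.546
gripper_force: 0.0
```

Request:
{"op": "carry_out", "data": {
  "claw": [5,5],
  "delta_pos": [
    [0,0,0],
    [0,0,0]
  ],
  "angular": [
    [0,0,0],
    [0,0,0]
  ]
}}

```text
clock: 13.65
position: [0.4299, 0.3204, 0.3017]
ee_rot: [2.27, 2.172, -0.002]
force: [0.5, 0.1, 0.8]
width: 0.542
gripper_force: 0.0
```

```bash
cat >> fx.py <<'E'
def rect(l,im,z):
    for r in arm.trace(l,im)[:3]:
        c,_=cv2.findContours(r['region'].astype('uint8'),0,1);c=max(c,key=cv2.contourArea)[:,0].astype(float)
        w=np.array([onz(im,p,z)[:2] for p in c]).astype(np.float32)*1000
        (cx,cy),(a,b),ang=cv2.minAreaRect(w);print(l,z,round(r['conf'],2),round(cx,1),round(cy,1),round(a,1),round(b,1),round(ang,2))
E
python3 - <<'E'
from fx import *
im=shot('wrist');save(im,'w5.png')
o=arm.observe();print(o['clock'],o['position'],R.from_rotvec(o['ee_rot']).as_matrix()[:,0],o['joints'].round(2))
for d in arm.place_of('bracket',im)[:3]: p=np.array(d['centre'])*[640,400];print(d['conf'],p,onz(im,p,0))
rect('bracket',im,.012)
E
```

```text
13.7 [0.4297941  0.32024799 0.30188497] [ 4.43517873e-02  9.99015585e-01 -8.83523244e-04] [-0.11  0.35 -0.85  1.62  0.27  1.29 -1.05]
0.78 [243.008 167.2  ] [0.3195801  0.31750456 0.        ]
0.7 [319.68 147.08] [0.43774177 0.34200543 0.        ]
bracket 0.012 0.95 434.9 341.6 65.4 90.3 15.67
bracket 0.012 0.58 321.4 313.6 42.4 58.9 38.16
```

View pics/w5.png

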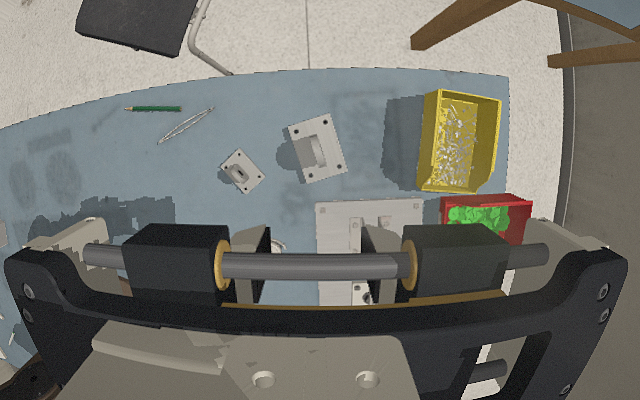

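The larger bracket is at about (317,150), with its base measuring 65×90 mm: centre (0.435,0.3415), yaw 0.27. The smaller one (42×59 mm) is at (241,170).

Request:
{"op": "carry_out", "data": {
  "claw": [5,5,5,5,5,5,5,5,5,5,5],
  "delta_pos": [
    [0,0,0],
    [0,0,0],
    [0,0,0],
    [1.9,1.1,2],
    [0,0,3.5],
    [0,0,3.5],
    [0,0,3.5],
    [0,0,3.5],
    [0,0,2.5],
    [0,0,0],
    [0,0,0]
  ],
  "angular": [
    [0,0,-0.106],
    [0,0,-0.106],
    [0,0,-0.106],
    [0,0,0],
    [0,0,0],
    [0,0,0],
    [0,0,0],
    [0,0,0],
    [0,0,0],
    [0,0,0],
    [0,0,0]
  ]
}}

```text
clock: 14.9
position: [0.4353, 0.3425, 0.1179]
ee_rot: [-1.896, -2.505, -0.0]
force: [0.4, 0.1, 0.4]
width: 0.544
gripper_force: 0.0
```

Run:
```python
from fx import *
im=shot('wrist');save(im,'w6.png')
o=arm.observe();print(o['clock'],o['position'],R.from_rotvec(o['ee_rot']).as_matrix()[:,0])
rect('bracket',im,.012)
```

```text
14.95 [0.43565625 0.34305762 0.11868347] [-2.71147516e-01  9.62537506e-01  7.57227856e-04]
bracket 0.012 0.94 320.9 313.9 48.0 58.8 38.26
bracket 0.012 0.73 434.0 342.1 63.8 90.7 15.82
```

View pics/w6.png

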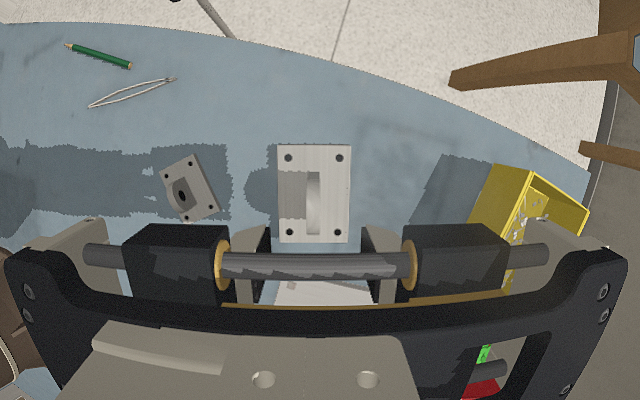

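The tool is aligned with the bracket: lug at column 313, base edges upright. Measured base size agrees at both heights. Going down to grip.

Request:
{"op": "carry_out", "data": {
  "claw": [5,5,5,5,5,0.2,0.2,0.2,0.2,0.2,0.2,0.2,0.2,0.2],
  "delta_pos": [
    [0,-0.2,3],
    [0,0,3],
    [0,0,2.5],
    [0,0,1.1],
    [0,0,0],
    [0,0,0],
    [0,0,0],
    [0,0,0],
    [0,0,0],
    [0,0,0],
    [0,0,0],
    [0,0,0],
    [0,0,0],
    [0,0,0]
  ],
  "angular": [
    [0,0,0],
    [0,0,0],
    [0,0,0],
    [0,0,0],
    [0,0,0],
    [0,0,0],
    [0,0,0],
    [0,0,0],
    [0,0,0],
    [0,0,0],
    [0,0,0],
    [0,0,0],
    [0,0,0],
    [0,0,0]
  ],
  "force": 55
}}

```text
clock: 16.4
position: [0.4334, 0.342, 0.0214]
ee_rot: [1.896, 2.505, 0.0]
force: [-0.6, -1.1, 4.5]
width: 0.101
gripper_force: 55.0
```

Request:
{"op": "carry_out", "data": {
  "claw": [0.2,0.2,0.2,0.2,0.2,0.2,0.2,0.2,0.2,0.2,0.2,0.2,0.2,0.2],
  "delta_pos": [
    [0,0,-1],
    [0,0,-2.5],
    [0,0,-3],
    [0,0,-3],
    [0,0,-3],
    [0,0,-3],
    [0,0,-3],
    [0,0,-3],
    [0,0,-3],
    [0,0,-3],
    [0,0,-2],
    [0,0,0],
    [0,0,0],
    [0,0,0]
  ],
  "angular": [
    [0,0,0],
    [0,0,0],
    [0,0,0],
    [0,0,0],
    [0,0,0],
    [0,0,0],
    [0,0,0],
    [0,0,0],
    [0,0,0],
    [0,0,0],
    [0,0,0],
    [0,0,0.09],
    [0,0,0.091],
    [0,0,0]
  ]
}}

```text
clock: 17.8
position: [0.4327, 0.3418, 0.3163]
ee_rot: [2.116, 2.322, -0.001]
force: [-0.0, -0.3, -3.8]
width: 0.105
gripper_force: 55.0
```

Request:
{"op": "carry_out", "data": {
  "claw": [0.2,0.2,0.2,0.2,0.2,0.2,0.2,0.2,0.2,0.2,0.2,0.2,0.2,0.2,0.2,0.2,0.2,0.2,0.2,0.2],
  "delta_pos": [
    [-1.5,0.2,0],
    [-2.8,0.4,0],
    [-2.8,0.5,0],
    [-2.8,0.5,0],
    [-2.8,0.5,0],
    [-2.8,0.5,0],
    [-2.8,0.5,0],
    [-2.8,0.5,0],
    [-2.8,0.5,0],
    [-2.8,0.5,0],
    [-2.8,0.5,0],
    [-2.8,0.5,0],
    [-2.8,0.5,0],
    [-2.8,0.4,0],
    [-2.8,0.4,0],
    [-2.8,0.4,0],
    [-2.8,0.4,0],
    [-2,0.4,0],
    [-1.4,0.1,0],
    [0,0,0]
  ],
  "angular": [
    [0,0,0],
    [0,0,0],
    [0,0,0],
    [0,0,0],
    [0,0,0],
    [0,0,0],
    [0,0,0],
    [0,0,0],
    [0,0,0],
    [0,0,0],
    [0,0,0],
    [0,0,0],
    [0,0,0],
    [0,0,0],
    [0,0,0],
    [0,0,0],
    [0,0,0],
    [0,0,0],
    [0,0,0],
    [0,0,0]
  ]
}}

```text
clock: 19.8
position: [0.5614, -0.1469, 0.3157]
ee_rot: [-2.116, -2.321, 0.001]
force: [-0.1, -0.1, -3.9]
width: 0.103
gripper_force: 55.0
```

Run:
```python
from fx import *
im=shot('wrist');save(im,'w7.png')
o=arm.observe();print(o['clock'],o['position'],R.from_rotvec(o['ee_rot']).as_matrix(),o['width'],o['force'])
for l,z in (('fixture',.01),('fence_long',.026),('fence_short',.026)): rect(l,im,z)
rect('bracket',im,o['position'][2]-.0214+.012)
```

```text
19.85 [ 0.56131354 -0.14494571  0.31591215] [[-9.38558608e-02  9.95585583e-01 -6.50857069e-04]
 [ 9.95585425e-01  9.38563705e-02  8.02589547e-04]
 [ 8.60133664e-04 -5.72656078e-04 -9.99999466e-01]] 0.10646242790289043 [-0.83910888  1.0554608  -4.20383721]
fixture 0.01 0.63 536.2 -147.9 161.5 152.3 4.51
fence_long 0.026 0.66 602.7 -101.8 15.9 67.0 5.79
fence_long 0.026 0.32 408.4 -120.3 128.5 45.7 88.97
bracket 0.3065121518723325 0.72 560.7 -129.0 63.5 55.6 5.03
```

Request:
{"op": "carry_out", "data": {
  "claw": [0.2,0.2,0.2,0.2,0.2,0.2,0.2,0.2,0.2,0.2,0.2,0.2,0.2],
  "delta_pos": [
    [0,-0.3,2],
    [0,0,3],
    [0,0,3],
    [0,0,3],
    [0,0,3],
    [0,0,3],
    [0,0,3],
    [0,0,3],
    [0,0,2],
    [0,0,2],
    [0,0,0.8],
    [0,0,0],
    [0,0,0]
  ],
  "angular": [
    [0,0,0],
    [0,0,0],
    [0,0,0],
    [0,0,0],
    [0,0,0],
    [0,0,0],
    [0,0,0],
    [0,0,0],
    [0,0,0],
    [0,0,0],
    [0,0,0],
    [0,0,0],
    [0,0,0]
  ]
}}

```text
clock: 21.35
position: [0.5592, -0.145, 0.0392]
ee_rot: [2.113, 2.323, 0.001]
force: [0.8, 0.0, -3.1]
width: 0.107
gripper_force: 55.0
```

Run:
```python
from fx import *
im=shot('wrist');save(im,'w8.png')
o=arm.observe();print(o['clock'],o['position'],o['ee_rot'],o['force'],o['ft_torque'])
for l,z in (('fixture',.01),('fence_long',.026),('fence_short',.026)): rect(l,im,z)
rect('bracket',im,o['position'][2]-.0214+.012)
```

```text
21.4 [ 0.55941279 -0.14514932  0.03943433] [2.11334390e+00 2.32242467e+00 1.58723238e-03] [-0.02891067 -0.16482046 -2.57335693] [-0.0186002  -0.12886175 -0.00989625]
fixture 0.01 0.92 535.9 -119.4 162.4 94.2 5.74
fence_long 0.026 0.64 601.8 -101.3 18.3 67.8 5.66
bracket 0.03003433106466527 0.85 558.3 -127.3 63.2 55.0 5.39
```

View pics/w8.png

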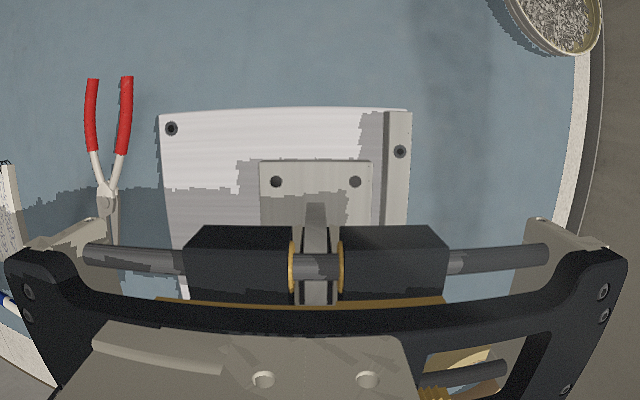

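The bracket hangs over the plate aligned with it: its right edge is at column 371, the long fence's inner face at about 385. Lowering the last 8 mm slowly.

Request:
{"op": "carry_out", "data": {
  "claw": [0.2,0.2,0.2,0.2,0.2,0.2],
  "delta_pos": [
    [0,0,0.3],
    [0,0,0.2],
    [0,0,0.15],
    [0,0,0.1],
    [0,0,0.05],
    [0,0,0]
  ],
  "angular": [
    [0,0,0],
    [0,0,0],
    [0,0,0],
    [0,0,0],
    [0,0,0],
    [0,0,0]
  ]
}}

```text
clock: 22.2
position: [0.5583, -0.1454, 0.0314]
ee_rot: [2.114, 2.323, -0.001]
force: [-6.8, 0.6, 14.1]
width: 0.106
gripper_force: 55.0
```

Request:
{"op": "carry_out", "data": {
  "claw": [0.2,0.2,0.2],
  "delta_pos": [
    [0,0,0.05],
    [0,0,0.05],
    [0,0,0]
  ],
  "angular": [
    [0,0,0],
    [0,0,0],
    [0,0,0]
  ]
}}

```text
clock: 22.5
position: [0.5583, -0.1455, 0.0314]
ee_rot: [2.114, 2.322, -0.002]
force: [-11.2, -0.6, 25.8]
width: 0.108
gripper_force: 55.0
```

Request:
{"op": "carry_out", "data": {
  "claw": [0.2,0.2,0.2,0.2,0.2,0.2,0.2,0.2],
  "delta_pos": [
    [0,0,-0.1],
    [0,0,-0.08],
    [-0.3,0.2,0],
    [-0.3,0.2,0],
    [-0.2,0.2,0],
    [-0.2,0.2,0],
    [0,0,0],
    [0,0,0]
  ],
  "angular": [
    [0,0,0],
    [0,0,0],
    [0,0,0],
    [0,0,0],
    [0,0,0],
    [0,0,0],
    [0,0,0],
    [0,0,0]
  ]
}}

```text
clock: 23.3
position: [0.5677, -0.1531, 0.0314]
ee_rot: [-2.113, -2.324, -0.002]
force: [-4.3, 4.2, 7.2]
width: 0.106
gripper_force: 55.0
```

Request:
{"op": "carry_out", "data": {
  "claw": [0.2,0.2,0.2],
  "delta_pos": [
    [-0.1,0,0],
    [-0.1,0,0],
    [0,0,0]
  ],
  "angular": [
    [0,0,0],
    [0,0,0],
    [0,0,0]
  ]
}}

```text
clock: 23.6
position: [0.5685, -0.1553, 0.0315]
ee_rot: [2.114, 2.324, 0.003]
force: [-0.3, 4.5, 5.2]
width: 0.108
gripper_force: 55.0
```

Request:
{"op": "carry_out", "data": {
  "claw": [0.2,0.2,0.2],
  "delta_pos": [
    [-0.1,0,0],
    [-0.1,0,0],
    [0,0,0]
  ],
  "angular": [
    [0,0,0],
    [0,0,0],
    [0,0,0]
  ]
}}

```text
clock: 23.9
position: [0.5688, -0.1573, 0.0315]
ee_rot: [2.113, 2.324, 0.003]
force: [-0.9, 4.8, 4.6]
width: 0.106
gripper_force: 55.0
```

Request:
{"op": "carry_out", "data": {
  "claw": [0.2,0.2,0.2],
  "delta_pos": [
    [-0.1,0,0],
    [-0.1,0,0],
    [0,0,0]
  ],
  "angular": [
    [0,0,0],
    [0,0,0],
    [0,0,0]
  ]
}}

```text
clock: 24.2
position: [0.5687, -0.1574, 0.0316]
ee_rot: [-2.111, -2.325, -0.005]
force: [-1.3, 10.3, 7.6]
width: 0.107
gripper_force: 55.0
```

The bracket has met the short fence. Now pushing to the long one.

Request:
{"op": "carry_out", "data": {
  "claw": [0.2,0.2,0.2],
  "delta_pos": [
    [0,0.1,0],
    [0,0.1,0],
    [0,0,0]
  ],
  "angular": [
    [0,0,0],
    [0,0,0],
    [0,0,0]
  ]
}}

```text
clock: 24.5
position: [0.5688, -0.1574, 0.0315]
ee_rot: [-2.11, -2.323, -0.0]
force: [-9.8, 10.1, 13.6]
width: 0.106
gripper_force: 55.0
```

Request:
{"op": "carry_out", "data": {
  "claw": [0.2,0.2,0.2],
  "delta_pos": [
    [0,0.1,0],
    [0,0.1,0],
    [0,0,0]
  ],
  "angular": [
    [0,0,0],
    [0,0,0],
    [0,0,0]
  ]
}}

```text
clock: 24.8
position: [0.5691, -0.1573, 0.0315]
ee_rot: [-2.109, -2.321, 0.004]
force: [-16.5, 10.5, 23.0]
width: 0.102
gripper_force: 55.0
```

Request:
{"op": "carry_out", "data": {
  "claw": [0.2,0.2,0.2,0.2],
  "delta_pos": [
    [0,0,-0.08],
    [0,0,-0.07],
    [0,0,0],
    [0,0,0]
  ],
  "angular": [
    [0,0,0],
    [0,0,0],
    [0,0,0],
    [0,0,0]
  ]
}}

```text
clock: 25.2
position: [0.5691, -0.1574, 0.0317]
ee_rot: [-2.109, -2.32, 0.003]
force: [-10.2, 9.1, 6.4]
width: 0.107
gripper_force: 55.0
```

Run:
```python
from fx import *
im=shot('wrist')
o=arm.observe();print(o['clock'],o['position'],R.from_rotvec(o['ee_rot']).as_matrix().round(4),o['force'],o['ft_torque'])
f=im['frame'][90:260,280:440,::-1];cv2.imwrite('pics/w9.png',cv2.resize(f,None,fx=3.5,fy=3.5,interpolation=cv2.INTER_CUBIC))
```

```text
25.25 [ 0.56909128 -0.15740605  0.03170962] [[-0.0954  0.9954 -0.0056]
 [ 0.9954  0.0954  0.0028]
 [ 0.0034 -0.0053 -1.    ]] [-9.3372186   9.72207417  6.11079643] [ 1.93688204  1.97319284 -0.19815548]
```

View pics/w9.png

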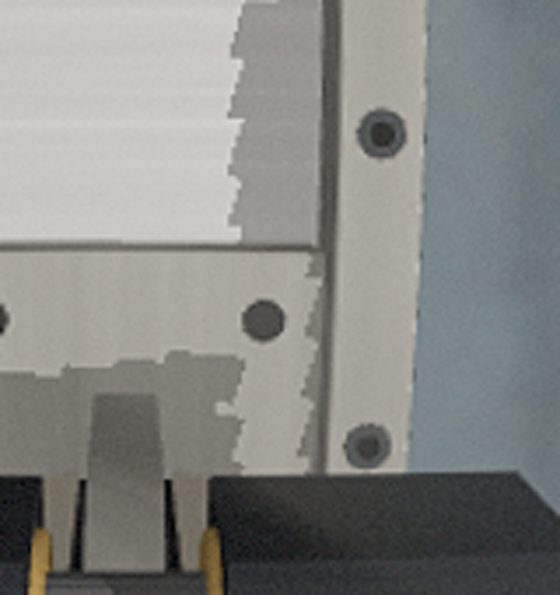

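Run:
```python
from fx import *
ims=[shot('wrist') for _ in range(4)]
f=np.mean([i['frame'].astype(float).mean(2) for i in ims],0);im=ims[0]
for r in (120,130,140,150,165,170,175,180,190,200,210,220):
    print(r,f[r,364:402].round().astype(int).tolist())
u=np.array([.9957,.0925])
for r in (165,190,215):
    print(r,[(c,round(float(onz(im,(c,r),.022)[:2]@u)*1000,1),round(float(onz(im,(c,r),.026)[:2]@u)*1000,1),round(float(onz(im,(c,r),.010)[:2]@u)*1000,1)) for c in (368,372,376,380)])
```

```text
120 [148, 148, 148, 150, 151, 152, 151, 138, 81, 81, 84, 79, 96, 136, 174, 167, 166, 168, 166, 166, 169, 168, 171, 152, 149, 150, 157, 165, 170, 169, 168, 167, 167, 167, 168, 172, 169, 156]
130 [148, 147, 148, 149, 149, 149, 154, 113, 85, 80, 83, 85, 96, 144, 169, 169, 169, 158, 114, 81, 84, 90, 66, 51, 47, 49, 46, 53, 72, 90, 82, 100, 149, 171, 169, 170, 173, 102]
140 [150, 150, 150, 152, 152, 150, 158, 116, 74, 80, 80, 77, 108, 159, 170, 167, 167, 167, 166, 166, 166, 165, 165, 165, 164, 166, 165, 166, 167, 167, 167, 168, 168, 169, 169, 175, 148, 132]
150 [150, 149, 150, 149, 150, 152, 137, 106, 77, 81, 79, 79, 123, 162, 174, 168, 167, 167, 166, 166, 166, 164, 165, 164, 164, 166, 166, 167, 168, 167, 167, 168, 169, 167, 168, 181, 164, 126]
165 [168, 167, 167, 168, 128, 115, 118, 121, 115, 83, 79, 102, 150, 171, 168, 167, 166, 166, 165, 165, 165, 165, 165, 165, 165, 165, 168, 167, 167, 167, 167, 168, 169, 169, 178, 177, 127, 132]
170 [167, 167, 165, 164, 164, 165, 169, 166, 108, 83, 83, 111, 151, 174, 167, 168, 165, 165, 165, 164, 164, 163, 164, 164, 166, 166, 165, 169, 166, 168, 168,
[... 834 characters left out ...]
134, 118, 107, 86, 92, 106, 149, 161, 163, 160, 159, 161, 161, 164, 159, 154, 157, 154, 152, 160, 158, 159, 164, 163, 162, 163, 163, 166, 153, 134, 133, 133, 131, 134]
220 [153, 134, 138, 140, 128, 114, 101, 85, 87, 122, 161, 164, 162, 160, 149, 82, 85, 93, 83, 70, 60, 63, 68, 82, 87, 87, 108, 146, 166, 163, 161, 158, 141, 129, 131, 133, 132, 132]
165 [(368, 581.7, 581.0, 583.7), (372, 583.9, 583.2, 586.1), (376, 586.2, 585.4, 588.5), (380, 588.5, 587.6, 591.0)]
190 [(368, 582.3, 581.6, 584.3), (372, 584.5, 583.8, 586.8), (376, 586.8, 586.0, 589.2), (380, 589.2, 588.3, 591.7)]
215 [(368, 583.0, 582.3, 585.1), (372, 585.3, 584.6, 587.6), (376, 587.7, 586.9, 590.1), (380, 590.0, 589.2, 592.7)]
```

Edge positions give a remaining gap to the long fence of about 0.9 mm, so friction is holding the bracket. I'll ease the downward load and push further.

Request:
{"op": "carry_out", "data": {
  "claw": [0.2,0.2,0.2,0.2],
  "delta_pos": [
    [0,0,-0.05],
    [0,0.1,-0.03],
    [0,0.1,-0.03],
    [0,0,0]
  ],
  "angular": [
    [0,0,0],
    [0,0,0],
    [0,0,0],
    [0,0,0]
  ]
}}

```text
clock: 25.85
position: [0.5694, -0.1574, 0.0319]
ee_rot: [-2.107, -2.318, 0.006]
force: [-12.3, 8.8, 2.4]
width: 0.106
gripper_force: 55.0
```

Request:
{"op": "carry_out", "data": {
  "claw": [0.2,0.2,0.2],
  "delta_pos": [
    [0,0.1,-0.03],
    [0,0.1,-0.03],
    [0,0,0]
  ],
  "angular": [
    [0,0,0],
    [0,0,0],
    [0,0,0]
  ]
}}

```text
clock: 26.15
position: [0.5696, -0.1574, 0.032]
ee_rot: [-2.106, -2.317, 0.01]
force: [-16.9, 9.1, 4.6]
width: 0.108
gripper_force: 55.0
```

```bash
cat > gap.py <<'E'
from fx import *
o=arm.observe();print(o['clock'],o['position'].round(4),R.from_rotvec(o['ee_rot']).as_matrix()[:,2].round(4),o['force'].round(1),'yaw',np.arctan2(*(-R.from_rotvec(o['ee_rot']).as_matrix()[:2,0]*[1,-1])).round(4))
ims=[shot('wrist') for _ in range(3)]
f=np.mean([i['frame'].astype(float).mean(2) for i in ims],0);im=ims[0]
u=np.array([.9957,.0925])
def cross(row,lo,hi,lev,up):
    s=f[row,lo:hi]
    for i in range(len(s)-1):
        if (up and s[i]<lev<=s[i+1]) or (not up and s[i]>=lev>s[i+1]): return lo+i+(lev-s[i])/(s[i+1]-s[i])
G=[]
for r in list(range(164,222,4)):
    k=366+int(np.argmin(f[r,366:378])); b=cross(r,k-5,k+1,100,0); t=cross(r,k,k+6,125,1)
    if b and t: G.append((r,round(b,1),round(t,1),round(float((onz(im,(t,r),.026)-onz(im,(b,r),.022))[:2]@u)*1000,2)))
print(G)
E
python3 gap.py
```

```text
26.15 [ 0.5696 -0.1574  0.032 ] [-0.0124  0.0025 -0.9999] [-16.9   9.1   4.6] yaw 0.0952
[(164, np.float64(372.4), np.float64(374.7), 0.58), (168, np.float64(372.3), np.float64(374.5), 0.5), (172, np.float64(372.0), np.float64(374.4), 0.61), (176, np.float64(372.1), np.float64(374.3), 0.54), (180, np.float64(371.8), np.float64(374.1), 0.55), (184, np.float64(371.6), np.float64(373.9), 0.56), (188, np.float64(371.6), np.float64(373.7), 0.49), (192, np.float64(371.6), np.float64(373.5), 0.33), (196, np.float64(371.3), np.float64(373.3), 0.45), (200, np.float64(370.9), np.float64(373.2), 0.63), (204, np.float64(370.5), np.float64(373.0), 0.72), (208, np.float64(370.5), np.float64(372.9), 0.68), (212, np.float64(370.3), np.float64(372.7), 0.64), (216, np.float64(370.3), np.float64(372.4), 0.5), (220, np.float64(369.7), np.float64(372.3), 0.77)]
```

Request:
{"op": "carry_out", "data": {
  "claw": [0.2,0.2,0.2,0.2,0.2,0.2],
  "delta_pos": [
    [0,-0.3,0],
    [0.1,-0.3,0],
    [0.2,-0.3,-0.1],
    [0.1,-0.1,-0.1],
    [0,0,0],
    [0,0,0]
  ],
  "angular": [
    [0,0,0],
    [0,0,0],
    [0,0,0],
    [0,0,0],
    [0,0,0],
    [0,0,0]
  ]
}}

```text
clock: 26.9
position: [0.5657, -0.1574, 0.0363]
ee_rot: [2.115, 2.322, -0.0]
force: [0.0, 0.2, -2.5]
width: 0.104
gripper_force: 55.0
```

```bash
python3 gap.py
```

```text
26.9 [ 0.5657 -0.1574  0.0363] [ 2.e-04 -6.e-04 -1.e+00] [ 0.   0.2 -2.5] yaw 0.0933
[(164, np.float64(374.4), np.float64(379.6), 2.2), (168, np.float64(374.1), np.float64(379.4), 2.24), (172, np.float64(374.4), np.float64(379.3), 2.01), (176, np.float64(374.3), np.float64(379.1), 1.98), (180, np.float64(374.4), np.float64(378.9), 1.8), (184, np.float64(374.4), np.float64(378.7), 1.67), (188, np.float64(373.8), np.float64(378.5), 1.93), (192, np.float64(373.8), np.float64(378.3), 1.84), (196, np.float64(373.5), np.float64(378.2), 1.97), (200, np.float64(373.0), np.float64(378.0), 2.16), (204, np.float64(373.0), np.float64(377.8), 2.08), (208, np.float64(372.8), np.float64(377.6), 2.03), (212, np.float64(372.2), np.float64(377.4), 2.26), (216, np.float64(372.0), np.float64(377.1), 2.26), (220, np.float64(371.7), np.float64(376.8), 2.27)]
```

Request:
{"op": "carry_out", "data": {
  "claw": [0.2,0.2,0.2,0.2,0.2],
  "delta_pos": [
    [0,0,0.2],
    [0,0,0.12],
    [0,0.1,0],
    [0,0.1,0],
    [0,0,0]
  ],
  "angular": [
    [0,0,0],
    [0,0,0],
    [0,0,0],
    [0,0,0],
    [0,0,0]
  ]
}}

```text
clock: 27.55
position: [0.5679, -0.1565, 0.0331]
ee_rot: [2.114, 2.323, 0.0]
force: [-0.3, -0.1, -3.2]
width: 0.103
gripper_force: 55.0
```

Request:
{"op": "carry_out", "data": {
  "claw": [0.2,0.2,0.2],
  "delta_pos": [
    [0,0.1,0],
    [0,0,0],
    [0,0,0]
  ],
  "angular": [
    [0,0,0],
    [0,0,0],
    [0,0,0]
  ]
}}

```text
clock: 27.85
position: [0.5686, -0.1565, 0.0331]
ee_rot: [2.115, 2.323, -0.0]
force: [-0.1, -0.1, -3.0]
width: 0.103
gripper_force: 55.0
```

Request:
{"op": "carry_out", "data": {
  "claw": [0.2,0.2,0.2],
  "delta_pos": [
    [0,0.1,0],
    [0,0,0],
    [0,0,0]
  ],
  "angular": [
    [0,0,0],
    [0,0,0],
    [0,0,0]
  ]
}}

```text
clock: 28.15
position: [0.5693, -0.1565, 0.0329]
ee_rot: [-2.115, -2.323, 0.001]
force: [-1.4, -0.3, -1.7]
width: 0.109
gripper_force: 55.0
```

Request:
{"op": "carry_out", "data": {
  "claw": [0.2,0.2,0.2],
  "delta_pos": [
    [0,0.1,0],
    [0,0,0],
    [0,0,0]
  ],
  "angular": [
    [0,0,0],
    [0,0,0],
    [0,0,0]
  ]
}}

```text
clock: 28.45
position: [0.5694, -0.1565, 0.0328]
ee_rot: [-2.114, -2.322, 0.003]
force: [-5.3, -0.8, -1.2]
width: 0.106
gripper_force: 55.0
```

```bash
python3 gap.py
```

```text
28.45 [ 0.5694 -0.1565  0.0328] [-2.2e-03 -4.0e-04 -1.0e+00] [-5.3 -0.8 -1.2] yaw 0.0939
[(164, np.float64(372.3), np.float64(374.4), 0.4), (168, np.float64(372.0), np.float64(374.3), 0.55), (172, np.float64(371.9), np.float64(374.1), 0.48), (176, np.float64(371.6), np.float64(373.9), 0.52), (180, np.float64(371.6), np.float64(373.6), 0.37), (184, np.float64(371.6), np.float64(373.5), 0.32), (188, np.float64(371.8), np.float64(373.3), 0.12), (192, np.float64(371.4), np.float64(373.2), 0.28), (196, np.float64(371.1), np.float64(373.1), 0.42), (200, np.float64(370.7), np.float64(373.0), 0.53), (204, np.float64(370.7), np.float64(372.7), 0.39), (208, np.float64(370.1), np.float64(372.5), 0.62), (212, np.float64(370.4), np.float64(372.3), 0.39), (216, np.float64(370.3), np.float64(372.2), 0.38), (220, np.float64(369.8), np.float64(372.0), 0.56)]
```

Contact with the long fence was felt in the air, so the visual gap reading carries a bias of about 0.6 mm. Now the short fence, then down.

Request:
{"op": "carry_out", "data": {
  "claw": [0.2,0.2,0.2,0.2],
  "delta_pos": [
    [-0.1,0,0],
    [-0.1,0,0],
    [0,0,0],
    [0,0,0]
  ],
  "angular": [
    [0,0,0],
    [0,0,0],
    [0,0,0],
    [0,0,0]
  ]
}}

```text
clock: 29.0
position: [0.5695, -0.1573, 0.0326]
ee_rot: [-2.112, -2.322, 0.001]
force: [-4.3, 1.8, -1.8]
width: 0.106
gripper_force: 55.0
```

Request:
{"op": "carry_out", "data": {
  "claw": [0.2,0.2,0.2,0.2],
  "delta_pos": [
    [-0.1,0,0],
    [-0.1,0,0],
    [0,0,0],
    [0,0,0]
  ],
  "angular": [
    [0,0,0],
    [0,0,0],
    [0,0,0],
    [0,0,0]
  ]
}}

```text
clock: 29.4
position: [0.5695, -0.1574, 0.0326]
ee_rot: [-2.109, -2.322, -0.0]
force: [-6.5, 7.1, -0.6]
width: 0.105
gripper_force: 55.0
```

Request:
{"op": "carry_out", "data": {
  "claw": [0.2,0.2,0.2,0.2,0.2,0.2],
  "delta_pos": [
    [0,0,0.06],
    [0,0,0.06],
    [0,0,0.05],
    [0,0,0.05],
    [0,0,0],
    [0,0,0]
  ],
  "angular": [
    [0,0,0],
    [0,0,0],
    [0,0,0],
    [0,0,0],
    [0,0,0],
    [0,0,0]
  ]
}}

```text
clock: 30.0
position: [0.5695, -0.1574, 0.0316]
ee_rot: [-2.11, -2.323, 0.0]
force: [-12.0, 7.4, 11.9]
width: 0.108
gripper_force: 55.0
```

```bash
python3 gap.py
```

```text
30.0 [ 0.5695 -0.1574  0.0316] [-0.0026  0.0022 -1.    ] [-12.    7.4  11.9] yaw 0.0961
[(164, np.float64(372.3), np.float64(374.9), 0.71), (168, np.float64(372.3), np.float64(374.7), 0.6), (172, np.float64(372.0), np.float64(374.5), 0.61), (176, np.float64(372.0), np.float64(374.4), 0.58), (180, np.float64(371.8), np.float64(374.2), 0.61), (184, np.float64(371.6), np.float64(374.1), 0.6), (188, np.float64(371.5), np.float64(373.8), 0.54), (192, np.float64(371.6), np.float64(373.6), 0.38), (196, np.float64(371.4), np.float64(373.4), 0.38), (200, np.float64(370.9), np.float64(373.3), 0.59), (204, np.float64(370.7), np.float64(373.2), 0.63), (208, np.float64(370.4), np.float64(373.0), 0.71), (212, np.float64(370.3), np.float64(372.8), 0.65), (216, np.float64(370.3), np.float64(372.6), 0.58), (220, np.float64(370.1), np.float64(372.3), 0.55)]
```

Request:
{"op": "carry_out", "data": {
  "claw": [0.2,0.2,0.2,0.2,0.2,0.2,0.2,0.2],
  "delta_pos": [
    [-0.1,0.1,0],
    [0,0,0.03],
    [0,0,0],
    [0,0,0],
    [0,0,0],
    [0,0,0],
    [0,0,0],
    [0,0,0]
  ],
  "angular": [
    [-0.006,-0.006,0],
    [0,0,0],
    [0,0,0],
    [0,0,0],
    [0,0,0],
    [0,0,0],
    [0,0,0],
    [0,0,0]
  ]
}}

```text
clock: 30.95
position: [0.5695, -0.1574, 0.0314]
ee_rot: [2.11, 2.324, -0.001]
force: [-16.9, 10.1, 19.7]
width: 0.105
gripper_force: 55.0
```

Run:
```python
from fx import *
import runpy; runpy.run_path('gap.py')
im=shot('top');f=im['frame'][110:260,300:470,::-1];cv2.imwrite('pics/t9.png',cv2.resize(f,None,fx=4,fy=4,interpolation=cv2.INTER_CUBIC))
rect('pliers',im,.006)
```

```text
30.95 [ 0.5695 -0.1574  0.0314] [ 0.0019 -0.0025 -1.    ] [-16.9  10.1  19.7] yaw 0.0964
[(164, np.float64(372.4), np.float64(375.0), 0.68), (168, np.float64(372.4), np.float64(374.8), 0.55), (172, np.float64(372.2), np.float64(374.6), 0.54), (176, np.float64(371.8), np.float64(374.4), 0.71), (180, np.float64(371.7), np.float64(374.3), 0.66), (184, np.float64(371.6), np.float64(374.1), 0.65), (188, np.float64(371.6), np.float64(373.9), 0.55), (192, np.float64(371.6), np.float64(373.7), 0.39), (196, np.float64(371.3), np.float64(373.5), 0.43), (200, np.float64(370.9), np.float64(373.4), 0.64), (204, np.float64(370.6), np.float64(373.2), 0.71), (208, np.float64(370.4), np.float64(373.0), 0.7), (212, np.float64(370.4), np.float64(372.8), 0.62), (216, np.float64(370.3), np.float64(372.6), 0.56), (220, np.float64(369.7), np.float64(372.4), 0.77)]
pliers 0.006 0.54 400.5 -120.3 42.5 131.8 0.16
```

View pics/t9.png

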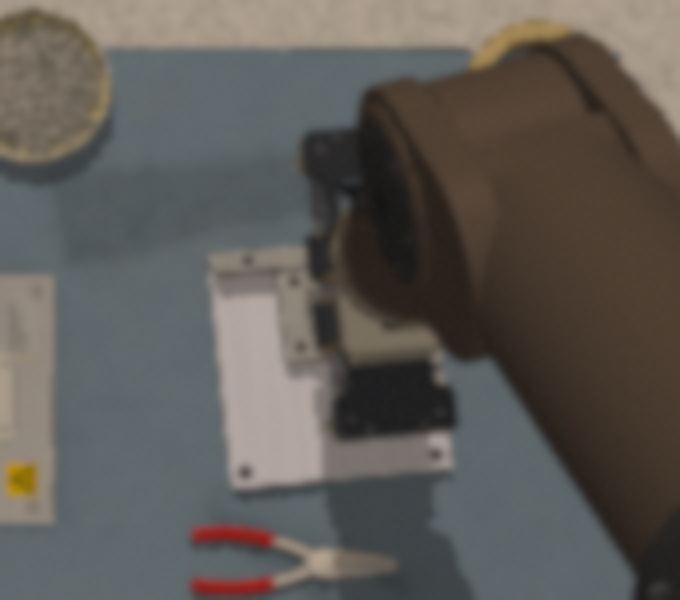

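The top view shows the bracket's edge (crop (285,310)) against the long fence, the gripper holding it and the pliers flat on the bench. Contact forces stand on both fences and on the plate, and the tilt is about 0.003 rad.

```bash
python3 -c "
from cell import arm
print(arm.sign_off())"
```

```text
the job is handed in; nothing more can be done
None
```

The job is handed in at 31 s on the robot's clock: the pliers lie flat on the bench beside the plate, and the larger bracket is flat on the plate, still gripped and pressed against both fences (about 17 N on the long one, 10 N on the short one).

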